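# Seat the torch stand on its three-stud bench mount

### The arm

A 6-joint arm with a two-finger parallel gripper is mounted at the origin on the work surface. World frame = base frame: x ahead of the robot, y to its left, z up, the work surface at z = 0. Lengths are in m, angles in rad, forces in N, time in s.
With the tool pointing down it reaches from about 0.35 to 0.975 m from the base axis. Payload 17.4 kg.
Tool frame: the origin (TCP) lies on the mounting face of the last link; the fingertips stand 173 mm ahead of it and the grasp point (between the pads) lies 155 mm ahead of it; z points along the fingers, y is the line along which they close (so a half turn about z gives the same grasp; the last joint's range is limited). The gripper opens to 85 mm and grips with 20 to 120 N. Pads are 22 mm wide; open, the fingers measure 114 mm over their backs; the gripper's body (76 mm by 85 mm) begins 54 mm behind the grasp point. The pads swing forward as they close: fully open they stand 13 mm farther back than shut.
Start: joints at [1.147, 0.116, 1.442, -0, 1.584, -0.038], TCP at [0.254, 0.625, 0.405] pointing down, gripper open.
Joint ranges: [-2.83, 2.83], [-0.83, 2.19], [0.07, 2.5], [-1.14, 4.28], [0.01, 3], [-2.97, 2.97]. Speed limits (rad/s): [1.89, 1.89, 2.22, 3.14, 3.14, 3.14].

### API

Orientations are given as a unit quaternion [x, y, z, w].
In Python, from cell import movep, move_linear, move_j, open_jaws, clamp, pause, ik, get_state, grab_frame, camera_model, IKError, hand_in gives the robot as it stands. Calls block until the motion is done:
- movep(position, orientation): joint-space move of the TCP to a pose.
- move_linear(position, orientation=None, rate=0.15, stop_force=None): straight line of the TCP; orientation=None keeps the orientation; rate is the mean speed in m/s. With stop_force (N) it stops when the force on the tool has changed by that much, and returns True; else False.
- move_j(angles): joint-space move.
- open_jaws() and clamp(): open the fingers fully, or close them until they stop; the grip force is fixed at half the most.
- pause(seconds).
- ik(position, orientation): joint angles nearest the present ones, or None.
- get_state(): the state.
- grab_frame(name): name is "scene" or "top" or "wrist"; returns (picture, depth): 480x640x3 uint8, red, green, blue; 480x640 float32, m along the optical axis (not along the pixel's ray), 0 where there is no reading.
- camera_model(name): a dict with "fx", "fy", "cx", "cy" (pixels), "R" (3x3) and "t" (3): a world point X has camera coordinates R X + t; the wrist camera has in their place "hand_eye" (4x4, takes a point from camera to tool coordinates, whose origin is the TCP and whose axes are the flange's). Camera axes: x right, y down, z forward; pixel columns grow to the right and rows downward; lengths in m; the calibration is good to about 2 mm. The wrist camera is an equidistant fisheye: a pixel r from the principal point sees the ray r / f radians off the axis. A picture is of the moment at which its call begins: read the wrist's pose just before it. camera_model takes no time and is no camera call.
A pose or a line that the arm cannot do raises IKError and nothing moves.
- hand_in(): hands the job in; it is judged then, once.
The state is a dict: "clock": time; "joint_positions": joint angles; "qd": joint speeds; "tau": joint torques, N m; "tool_pos": TCP position; "tcp_rot": TCP orientation; "wrist_force": force on the tool from outside, world axes, zero at the start; "ft_torque": the same for the moment, N m; "width": finger opening in m; "grasp_force": force on a finger pad.
Only numpy, scipy, OpenCV 4.12 (cv2) and the standard library are available. Lean on these libraries where they do the work, as an engineer would, in place of code of your own. Each camera call takes 0.05 s, during which the arm holds its last target. There are 200 camera calls.

### The job

Take the torch stand whose round base has three holes, turn it so that its holes line up with the three studs of the mount screwed to the bench, and seat it fully home over the hub and studs, upright, then let go. Leave the similar stand with four holes where it is.

Things in the scene. Friction and masses are not known exactly. Their poses are not given: they have to be found in the camera images.
- stand_three: Stand to fit: loose, aluminium, 0.3-0.6 kg. Round base 152 mm across, 8 thick, three 28 mm through holes at 120 deg, 55 mm from the centre; a middle bell 60 mm across, 39 high, hollow from below (bore 50 mm, 34 deep); on it an upright open tube, outside 34 mm, from 39 to 115 mm above the underside: grip there. Origin: centre of the underside, first on the bench. z up; x points to one hole.
- stand_four: Another loose stand, not to be used: the same as the one to fit except that its base has four holes, 28 mm in diameter, at 90 degrees, 55 mm from the centre. Origin: centre of its underside, on the bench; z up; x points to one hole.
- mount: Fixed mount: dark round plate 164 mm across, 12 thick, screwed to the bench. On it a steel hub 42 mm across, 30 high, its upper 12 mm tapering to 18 mm across, and three steel studs, 10 mm across, 16 high, 3 mm at the tapered tip, at 120 deg, 55 mm from the centre. Origin: centre of the plate's underside on the bench; z up; x points to one stud.
- mount_seat (a point): Centre of the mount's plate top, 12 mm above the bench: the stand's origin lies here when seated. Axes as the mount's. Any hole may go over any stud. The fit is loose (4 mm all round at the hub, 9 mm at the studs) and tapered: let down roughly in line, the stand finds its place; wrongly turned, it stays up on the stud tips.
Things that resemble listed ones, but are neither listed nor needed, are in the scene too. Leave any white look-alike of the mount alone.

How it is judged:
By the outcome, as a careful person would: the job done as asked, in the order asked, and still so for the second after the job is handed in, with the robot touching nothing.
It also fails if it takes over 35 s, if anything falls off the work surface, if the arm or the gripper's body presses on something with over 40 N, if the wrist force passes 120 N, or if a joint passes its speed limit or range.

## Working session

There is one attempt and no reset: what is moved stays moved. The work goes in short steps, each a Python script; the robot and the scene stay as the last script left them, time stands still between calls to the robot, and variables do not carry over. Pictures are saved under pics/ and viewed, at most 10 in all, crops included, and the job is handed in when it is done.

```bash
mkdir -p pics; python3 - <<'E'
from cell import *
import numpy as np, cv2
for n in ("top","scene"):
    p,d=grab_frame(n); cv2.imwrite(f"pics/{n}0.png",p[:,:,::-1]); np.savez(f"{n}0.npz",p=p,d=d)
    print(n,{k:np.round(v,4).tolist() for k,v in camera_model(n).items()})
s=get_state();print(s["clock"],s["tool_pos"],s["tcp_rot"])
E
```

```text
top {'fx': 617.2588, 'fy': 617.2588, 'cx': 323.8718, 'cy': 238.6773, 'R': [[0.0234, -0.9997, 0.0068], [-0.9922, -0.0241, -0.1227], [0.1228, -0.0038, -0.9924]], 't': [-0.0256, 0.443, 1.3283]}
scene {'fx': 501.3986, 'fy': 501.3986, 'cx': 321.1989, 'cy': 236.1968, 'R': [[0.8921, 0.4518, 0.0013], [0.2796, -0.5499, -0.787], [-0.3548, 0.7025, -0.6169]], 't': [-0.4003, -0.1029, 1.2888]}
0.1 [0.25401895 0.62539962 0.40399988] [ 1.91681459e-01  9.81457041e-01 -5.30589619e-04 -1.15732227e-04]
```

View pics/top0.png

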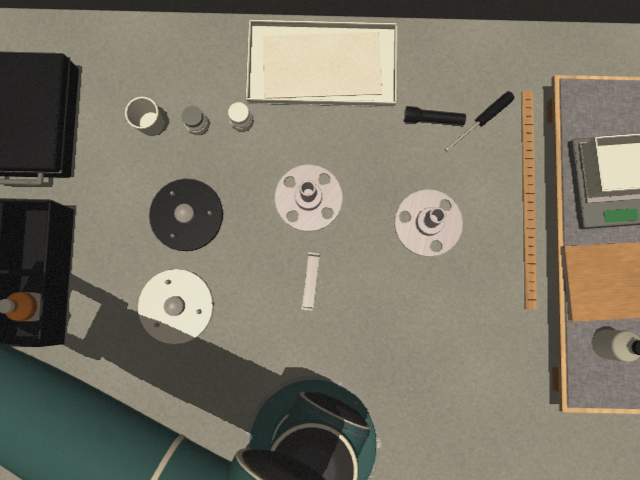

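View pics/scene0.png

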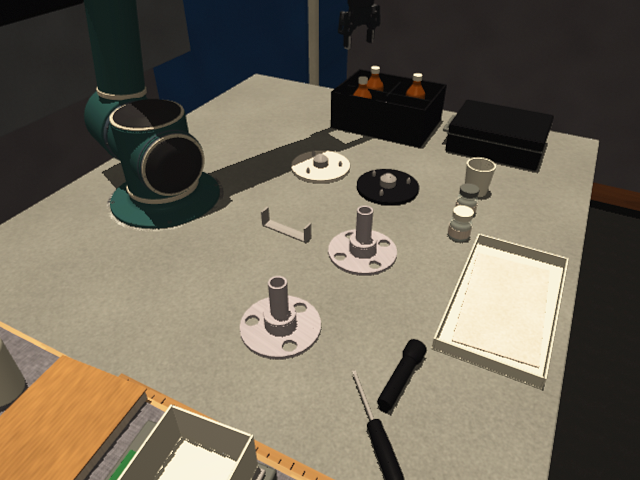

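The top view shows the three-hole stand at about (429,222), the four-hole stand at (308,197) and the dark mount at (186,214). The white decoy is at (176,306). The scene view agrees. Next I'll measure these.

```bash
cat > h.py <<'E'
from cell import *
import numpy as np, cv2
def cast(n,uv,z):
    m=camera_model(n); uv=np.atleast_2d(uv).astype(float)
    r=np.c_[(uv[:,0]-m["cx"])/m["fx"],(uv[:,1]-m["cy"])/m["fy"],np.ones(len(uv))]
    R=np.array(m["R"]); c=-R.T@np.array(m["t"]); w=r@R
    return (c+w*((z-c[2])/w[:,2])[:,None])[:,:2]
def circ(P):
    A=np.c_[2*P,np.ones(len(P))]; s=np.linalg.lstsq(A,(P**2).sum(1),rcond=None)[0]
    return s[:2],np.sqrt(s[2]+s[:2]@s[:2])
def biggest(mask): return max(cv2.findContours(mask,cv2.RETR_EXTERNAL,cv2.CHAIN_APPROX_NONE)[0],key=cv2.contourArea)
def crop(p,x,y,w,h,f,name): cv2.imwrite(name,cv2.resize(p[y:y+h,x:x+w,::-1],None,fx=f,fy=f,interpolation=cv2.INTER_CUBIC))
E
python3 - <<'E'
from h import *
d=np.load("top0.npz");p=d["p"];s=np.load("scene0.npz")["p"]
for q,(u,v) in (("stand",(415,235)),("bench",(380,280)),("hole",(405,216)),("mount",(195,235)),("stud",(209,213))): print(q,p[v,u])
a=p[180:270,385:475]; b=p[170:260,140:230]; c=s[270:360,235:325]; e=s[160:210,350:425]
r=[cv2.resize(x[:,:,::-1],(400,300) if x is e else (300,300),interpolation=cv2.INTER_CUBIC) for x in (a,b,c,e)]
r[3]=cv2.resize(r[3],(300,300)) 
cv2.imwrite("pics/z.png",np.vstack([np.hstack(r[:2]),np.hstack(r[2:])]))
E
```

```text
stand [213 196 184]
bench [150 144 126]
hole [145 140 122]
mount [58 56 53]
stud [117 110 101]
```

View pics/z.png

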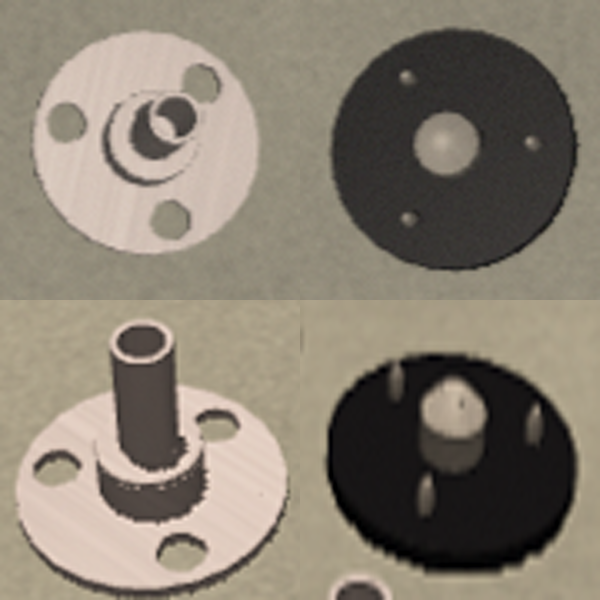

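The zoom shows three holes in the stand (crop (67,122), (171,219), (201,83)). The mount has three studs with their tips visible, and a hub.

```bash
cat > meas.py <<'E'
from h import *
def ang3(a): return np.angle(np.mean(np.exp(3j*a)))/3
def holes(p,box,ctr=None):
    x,y,w,h=box; L=(p[y:y+h,x:x+w].min(2)>162).astype(np.uint8)
    c=biggest(L); hull=cv2.convexHull(c); C,r=circ(cast("top",c[:,0]+[x,y],.008))
    inside=cv2.drawContours(np.zeros_like(L),[hull],-1,1,-1)
    n,_,st,ce=cv2.connectedComponentsWithStats(inside&(1-L),connectivity=4)
    out=[]
    for k in range(1,n):
        P=cast("top",ce[k]+[x,y],.006)[0]; rr=np.hypot(*(P-C))
        print("blob",st[k][4],P.round(4),rr.round(4),np.degrees(np.arctan2(*(P-C)[::-1])).round(1))
        if .045<rr<.065 and st[k][4]>40: out.append(np.arctan2(*(P-C)[::-1]))
    return C,r,out
def mount(p):
    x,y,w,h=140,170,90,90; q=p[y:y+h,x:x+w].max(2); D=(q<95).astype(np.uint8)
    c=biggest(D); C,r=circ(cast("top",c[:,0]+[x,y],.010))
    inside=cv2.erode(cv2.drawContours(np.zeros_like(D),[c],-1,1,-1),np.ones((5,5)))
    n,_,st,ce=cv2.connectedComponentsWithStats(inside*(q>85).astype(np.uint8))
    A=[];S=[]
    for k in range(1,n):
        P=cast("top",ce[k]+[x,y],.024)[0]; rr=np.hypot(*(P-C))
        print("stud?",st[k][4],P.round(4),rr.round(4),np.degrees(np.arctan2(*(P-C)[::-1])).round(1))
        if .045<rr<.065: S.append(P)
    return C,r,np.array(S)
E
python3 - <<'E'
from meas import *
p=np.load("top0.npz")["p"]
C,r,a=holes(p,(385,180,90,90)); print("stand",C,r,np.degrees(ang3(np.array(a))))
M,r,S=mount(p); Sm=S.mean(0); print("mount",M,r,"studs mean",Sm,np.degrees(ang3(np.arctan2(*(S-Sm).T[::-1]))))
C4,r4,_=holes(p,(265,155,90,85));print("four",C4,r4)
# tube top in top view, and scene cross-check
print("tube rim", cast("top",[[385+176*.3,180+118*.3]],.115))
print("scene tube", cast("scene",[[235+142*.3,270+342*.3-90]],.115), "scene hub top",cast("scene",[[350+(455-300)*.25,160+(382-300)/6]],.042))
E
```

```text
blob 1 [ 0.562  -0.2293] 0.0756 14.2
blob 1 [ 0.5629 -0.2654] 0.0762 -13.3
blob 1 [ 0.5595 -0.2225] 0.0752 19.7
blob 1 [ 0.5607 -0.2722] 0.0761 -18.7
blob 2 [ 0.5571 -0.2169] 0.0751 24.4
blob 1 [ 0.5586 -0.279 ] 0.0765 -24.0
blob 2 [ 0.5564 -0.2823] 0.076 -27.0
blob 1 [ 0.5522 -0.2068] 0.0757 32.9
blob 1 [ 0.5498 -0.2925] 0.0757 -36.2
blob 1 [ 0.5451 -0.1978] 0.0754 41.6
blob 1 [ 0.5475 -0.2947] 0.0753 -38.5
blob 1 [ 0.5405 -0.1933] 0.0752 46.5
blob 123 [ 0.53   -0.2859] 0.0562 -42.6
blob 1 [ 0.5358 -0.1889] 0.0755 51.4
blob 1 [ 0.5386 -0.3037] 0.0749 -48.2
blob 1 [ 0.5334 -0.1866] 0.0758 53.8
blob 1 [ 0.5364 -0.306 ] 0.0752 -50.6
blob 1 [ 0.5242 -0.1822] 0.0746 61.6
blob 1 [ 0.5235 -0.2452] 0.0349 4.4
blob 1 [ 0.5237 -0.2542] 0.0356 -10.3
blob 3 [ 0.5223 -0.258 ] 0.0351 -16.8
blob 1 [ 0.5196 -0.18  ] 0.0746 65.5
blob 2 [ 0.5211 -0.2396] 0.0334 14.3
blob 279 [ 0.4992 -0.2589] 0.0153 -46.5
blob 2 [ 0.5138 -0.1778] 0.0744 70.3
blob 123 [ 0.5007 -0.195 ] 0.0542 77.2
blob 123 [ 0.4788 -0.2338] 0.0172 125.2
blob 1 [ 0.5104 -0.1756] 0.0755 73.3
blob 2 [ 0.5037 -0.3216] 0.0753 -78.5
blob 3 
[... 2813 characters left out ...]
 128.0
blob 1 [ 0.4957 -0.0389] 0.0754 -125.1
blob 1 [ 0.491  -0.0345] 0.0747 -130.0
blob 1 [ 0.4864 -0.0301] 0.0746 -134.9
blob 1 [0.4794 0.0682] 0.0749 142.7
blob 1 [ 0.4794 -0.0236] 0.0755 -142.2
blob 1 [0.4751 0.0613] 0.0747 148.9
blob 1 [ 0.4747 -0.017 ] 0.0756 -148.3
blob 1 [ 0.4724 -0.0125] 0.0754 -152.1
blob 1 [0.4686 0.0477] 0.0747 160.5
blob 1 [ 0.4699 -0.0059] 0.0748 -157.5
blob 1 [0.4665 0.0432] 0.0754 164.2
blob 1 [ 0.4676 -0.0015] 0.0755 -161.3
blob 2 [0.4645 0.0331] 0.0753 172.1
blob 3 [0.4651 0.0096] 0.0751 -170.0
four [0.53904175 0.02274287] 0.07421157054431154
tube rim [[ 0.48676443 -0.24880765]]
scene tube [[ 0.48992468 -0.24894328]] scene hub top [[0.49369463 0.29789269]]
```

Everything measured agrees with the given sizes:
- **Stand:** centre (0.4888, −0.2485), hole phase −42.3°.
- **Mount:** centre (0.4929, 0.2948), stud phase 33.7°.

The stand needs a turn of +76°. I'll grasp it now.

```bash
cat >> h.py <<'E'
def down(deg): a=np.radians(deg)/2; return [np.cos(a),np.sin(a),0,0]
def show(t=""):
    s=get_state(); print(t,round(s["clock"],2),np.round(s["tool_pos"],4),np.round(s["joint_positions"],2),"w",round(s["width"],4),"g",s["grasp_force"],"F",np.round(s["wrist_force"],1))
E
python3 - <<'E'
from h import *
q=down(65); S=[.4888,-.2485]; M=[.4929,.2948]
print(ik(S+[.37],q),ik(M+[.45],down(141)))
movep(S+[.38],q); show("above")
move_linear(S+[.245],rate=.12); show("down")
clamp(); show("clamped")
move_linear(S+[.445],rate=.2); show("up")
p,d=grab_frame("scene"); cv2.imwrite("pics/s1.png",p[:,:,::-1])
E
```

```text
[-5.16856081e-01 -1.50353107e-01  1.76061991e+00 -4.44089210e-16
  1.53132585e+00 -8.05237680e-02] [ 4.94602062e-01 -1.11650686e-01  1.59695677e+00 -4.44089210e-16
  1.65628657e+00 -3.95515857e-01]
above 3.27 [ 0.4891 -0.2481  0.38  ] [-0.52 -0.15  1.75  0.    1.55 -0.08] w 0.0854 g 0.0 F [ 0.3 -0.2  1.3]
down 4.54 [ 0.489  -0.2486  0.2458] [-0.52 -0.07  1.89  0.    1.32 -0.08] w 0.0853 g 0.0 F [ 0.5 -0.9  0.6]
clamped 5.08 [ 0.4888 -0.2485  0.2455] [-0.52 -0.07  1.89 -0.    1.32 -0.08] w 0.033 g 60.31744223088026 F [-2.9  0.3  5.9]
up 6.22 [ 0.4888 -0.2485  0.4434] [-0.52 -0.17  1.66 -0.    1.65 -0.08] w 0.0327 g 60.102314427495 F [ 0.5 -0.7 -6.6]
```

View pics/s1.png

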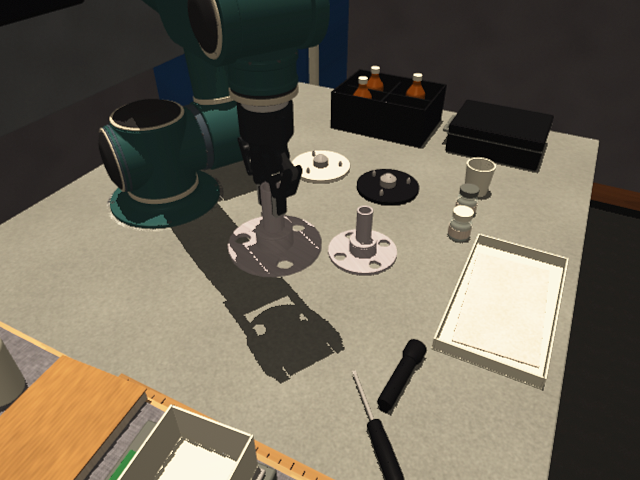

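The stand hangs level in the gripper at about (275,245), with the four-hole stand untouched at (362,250). I'll carry it over and lower it to just above the hub, then look before seating it.

```bash
python3 - <<'E'
from h import *
q=down(141); M=[.4929,.2948]
movep(M+[.445],q); show("over")
move_linear(M+[.33],rate=.15); show("near")
p,d=grab_frame("scene"); t,_=grab_frame("top"); np.savez("n2.npz",p=p,t=t)
a=cv2.resize(p[90:230,310:470],None,fx=2.5,fy=2.5); b=cv2.resize(t[145:285,110:270],None,fx=2.5,fy=2.5)
cv2.imwrite("pics/n2.png",np.hstack([a,b])[:,:,::-1])
E
```

```text
over 8.23 [0.4933 0.2941 0.445 ] [ 0.49 -0.11  1.6  -0.    1.65 -0.4 ] w 0.033 g 60.09524557739496 F [-0.6 -0.1 -5.4]
near 9.15 [0.4931 0.2948 0.3311] [ 0.49 -0.07  1.75  0.    1.46 -0.4 ] w 0.0328 g 60.05861476063728 F [ 0.6 -0.4 -5.2]
```

View pics/n2.png

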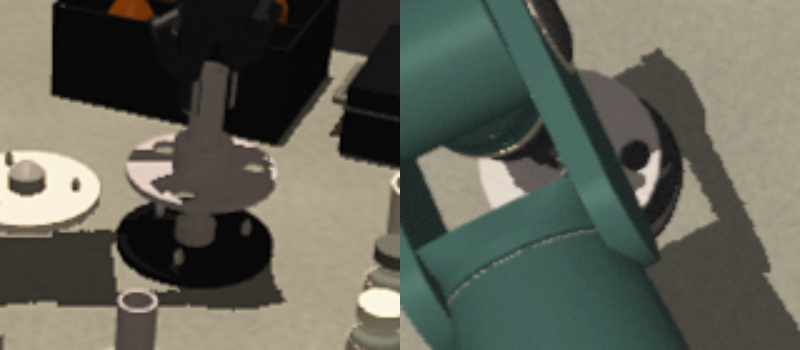

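The holes at (180,198), (257,167) and (162,148) sit straight above the studs at (178,257), (246,228) and (160,208), so they're aligned. I'll seat it.

```bash
python3 - <<'E'
from h import *
P=cast("top",[[204,206.6]],.092)[0]-[.4929,.2948]; print("hole",np.hypot(*P),np.degrees(np.arctan2(P[1],P[0])),"want .055, -86.3")
M=[.4929,.2948]
hit=move_linear(M+[.2555],rate=.05,stop_force=12); show(f"hit {hit}")
if get_state()["tool_pos"][2]<.262:
    open_jaws(); show("open")
    move_linear(M+[.40],rate=.15)
    movep([.40,.0,.45],down(100)); show("away")
p,d=grab_frame("scene"); t,_=grab_frame("top"); np.savez("n3.npz",p=p,t=t)
a=cv2.resize(p[90:230,310:470],None,fx=2.5,fy=2.5); b=cv2.resize(t[145:285,110:270],None,fx=2.5,fy=2.5)
cv2.imwrite("pics/n3.png",np.hstack([a,b])[:,:,::-1])
E
```

```text
hole 0.05631015298938401 -85.56001322784049 want .055, -86.3
hit True 10.61 [0.4929 0.2948 0.2575] [ 0.49 -0.02  1.83  0.    1.34 -0.4 ] w 0.0329 g 60.916793681681156 F [-0.9 -0.7  5.5]
open 11.17 [0.4925 0.2946 0.2558] [ 0.49 -0.02  1.83  0.    1.34 -0.4 ] w 0.0857 g 0.0 F [-0.3 -0.  -0.8]
away 13.47 [0.4004 0.0005 0.4497] [-0.06 -0.51  1.91  0.    1.75 -0.24] w 0.0855 g 0.0 F [-0.6 -0.4 -1. ]
```

View pics/n3.png

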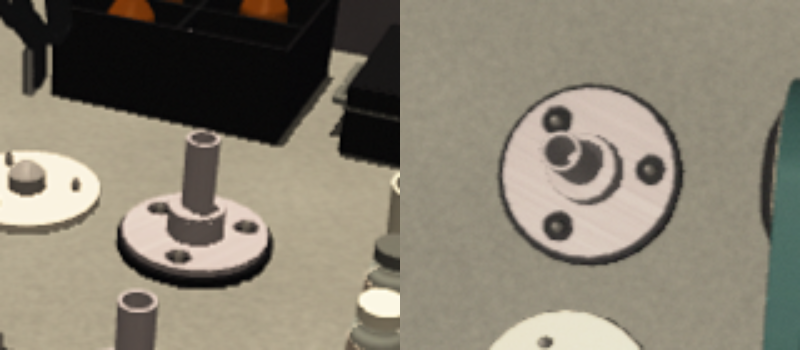

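The stand is seated flat. Studs show in all three holes, at (558,120), (650,170) and (558,225) in the top view, and the contact height was 0.2575 m against 0.257 expected.

```bash
python3 -c "from cell import *; print(hand_in())"
```

```text
the job is handed in; nothing more can be done
None
```

The three-hole stand is seated over the hub and studs of the dark mount, upright and released; I handed the job in at about 13.5 s, without touching the four-hole stand or the white look-alike.

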